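Switch the charger off and take out the battery pack by its side catches

TASK

Turn the charger's red selector to the green off mark, and only then squeeze the battery pack's two orange side catches together and lift the pack straight up out of the charger. Finish while still holding it above the charger: upright and still between the fingers with both catches squeezed, its underside at least 10 cm above the bench top. Leave the selector at off and the other things on the bench where they are.

Things in the scene. Friction and masses are not known exactly. Their poses are not given: they have to be found in the camera images.
- charger: Grey battery charger fixed to the bench, 120 (its x) x 240 (its y, from -115 to +125) x 45 mm high; origin on the bench top, z up. The selector's axis is at its x 0, y +70 mm; the pack's well is centred at x 0, y -55 mm, floor 12 mm and rim 45 mm above the bench. Only selector and pack rise above 47 mm.
- off_mark (a point): The wide green off mark painted flat on the charger top, 38 mm from the selector's axis on the charger's -x side; origin at its middle, 46 mm above the bench. Three narrow white marks lie at 40 degree steps round the selector: one clockwise of the green one as seen from above, two counterclockwise.
- dial (a joint): Angle of the red selector about the vertical, rad, growing counterclockwise from above. 0 = pointer at the green off mark; detents at -0.698, 0, 0.698, 1.396 pull it in and hold it (peak about 0.07 N m); stops at -0.75 and 1.45. It starts at 0.698 or 1.396.
- dial_grip (a point): Point on the selector's axis at the height to grip, 70 mm above the bench. The selector is a red bar 44 mm long (this frame's x) x 14 mm wide (y), its sides 48 to 78 mm above the bench, on a flat round skirt of 50 mm diameter, 3 mm thick. A white line marks its pointing end, on -x. The frame turns with it.
- pack: Loose black battery pack, upright block 76 (its x) x 36 (its y) x 80 mm high, 0.2 to 0.5 kg; origin at the centre of its underside, z up. At the start it is seated on the well's floor, axes parallel to the charger's, its upper 47 mm above the rim, 1.2 mm of play to every side. The two orange catches stand on its +y and -y sides.
- pack_grip (a point): Point in the pack's middle, 60 mm above its underside, midway between the thumb pads of the two catches: the height at which to squeeze them. Axes as the pack's: squeeze along y.
- catch_left (a joint): Inward travel of the orange catch on the pack's +y side, m: 0 out, 0.007 fully in (spring 3 to 8 N). A plate 30 mm wide (pack x), 8 to 76 mm above the pack's underside; outer face 29 mm from the pack's middle out, 22 mm in: 58 mm over both out, 44 mm squeezed. The hook at its foot sits under a charger lip (3 mm play upward) and clears it from about 4.5 mm of travel.
- catch_right (a joint): The same for the catch on the pack's -y side.
- wrench: Bystander: steel wrench 180 mm long lying on the bench; origin under its middle.
- headlamp: Bystander: black plastic headlamp, about 70 x 76 x 39 mm; origin at the centre of its underside.
- carabiner: Bystander: aluminium carabiner lying flat, 100 x 60 x 10 mm; origin at its middle on the bench.
- wedge: Bystander: yellow plastic wedge 100 x 40 x 32 mm; origin at the centre of its underside.
- jar: Bystander: glass jar of washers, 64 mm diameter, 84 mm high; origin at the centre of its underside.
Mind the look-alikes: they are no part of the job. Leave any blue look-alike of the pack alone.

How it is judged:
On the way, in this order (a step that is already met when the one before it is completed fails the run):
1. the selector stands at the green off mark with the pack still seated in the charger (value of joint dial between -0.17 and 0.17 rad and z of pack in the frame of charger below 0.02 m), for 0.3 s.
2. both catches are squeezed and the pack is lifted out of the well (value of joint dial between -0.17 and 0.17 rad and height (world z) of pack above 0.055 m and value of joint each of catch_left, catch_right above 0.0035 m), for 0.1 s.
At the end, for the whole second after the job is handed in: Both catches at least 3.5 mm in between the fingers, pack underside over 100 mm above the bench, within 0.25 rad of upright, slower than 0.03 m/s, its axis within 120 mm of the charger's middle, touching neither charger nor bystander; selector within 0.17 rad of the green off mark (value of joint dial between -0.17 and 0.17 rad and height (world z) of pack above 0.1 m and horizontal distance between pack and charger below 0.12 m and angle between pack's own z axis and vertical below 0.25 rad and linear speed of pack below 0.03 m/s and contact force between the fingers and pack above 2 N and value of joint each of catch_left, catch_right above 0.0035 m and contact force between pack and charger below 0.1 N and contact force between pack and wrench below 0.1 N and contact force between pack and headlamp below 0.1 N and contact force between pack and carabiner below 0.1 N and contact force between pack and wedge below 0.1 N and contact force between pack and jar below 0.1 N); the arm keeps its last pose, push and grip.
It fails at once if a bystander (wrench) is moved more than 40 mm (distance of wrench from where it was at the start of the episode above 0.04 m).
It fails at once if a bystander (headlamp) is moved more than 40 mm (distance of headlamp from where it was at the start of the episode above 0.04 m).
It fails at once if a bystander (carabiner) is moved more than 40 mm (distance of carabiner from where it was at the start of the episode above 0.04 m).
It fails at once if a bystander (wedge) is moved more than 40 mm (distance of wedge from where it was at the start of the episode above 0.04 m).
It fails at once if a bystander (jar) is moved more than 40 mm (distance of jar from where it was at the start of the episode above 0.04 m).
It also fails if it takes over 51 s, if anything falls off the work surface, if the arm or the gripper's body presses on something with over 40 N, if the wrist force passes 120 N, or if a joint passes its speed limit or range.

ROBOT

A 6-joint arm with a two-finger parallel gripper is mounted at the origin on the work surface. World frame = base frame: x ahead of the robot, y to its left, z up, the work surface at z = 0. Lengths are in m, angles in rad, forces in N, time in s.
With the tool pointing down it reaches from about 0.225 to 0.875 m from the base axis. Payload 3.4 kg.
Tool frame: the origin (TCP) lies at the very end of the fingers, on their centre line; the grasp point (between the pads) lies 19 mm behind it; z points along the fingers, y is the line along which they close (so a half turn about z gives the same grasp; the last joint's range is limited). The gripper opens to 85 mm and grips with 20 to 120 N. Pads are 22 mm wide; open, the fingers measure 114 mm over their backs; the gripper's body (76 mm by 85 mm) begins 54 mm behind the grasp point. The pads swing forward as they close: fully open they stand 13 mm farther back than shut.
Start: joints at [1.11, 0.276, 1.505, -0, 1.361, -0.121], TCP at [0.192, 0.542, 0.231] pointing down, gripper open.
Joint ranges: [-2.89, 2.89], [-0.75, 2.08], [0.22, 2.7], [-1.18, 4.32], [0.11, 2.71], [-2.7, 2.7]. Speed limits (rad/s): [2.57, 2.57, 3.14, 3.14, 3.14, 3.14].

INTERFACE

Orientations are given as a unit quaternion [w, x, y, z].
In Python, from rig import manip, get_image, camera_info gives the robot as it stands. The module is installed in compiled form; this text tells all that it offers.
- The arm moves only by the shell command python3 -m crank 'ROWS' [FORCE]. ROWS is a JSON object of lists of equal length, an entry for each row: "translation": the shift along the tool's x, y, z in mm, a list of three; "roll": the turn about the tool's z in rad; "fingers": the opening, from 0 (shut) to 1 (fully open). A call has 1 to 8 rows; each row shifts and turns the commanded pose from where the row before left it, along the tool's axes as they then stand; what a row does not reach is not made up. A row lasts 1/10 s, in which the tool goes at most 50 mm and 8.59 degrees, less where a joint would pass 70% of its speed; a pose out of reach is approached as far as the arm can. A call is refused whole if a number of a shift passes 50 or a number of a turn 0.15, either way. A call with a gripper value outside its range is refused whole. The fingers move at their own pace and stop on an object; FORCE is the grip in N (left out, the last holds). Time passes only in rows, so rows that do not move let the fingers close. It gives the time, the measured TCP pose, the force, the opening and the grip force at its end, in the units of the state.
- manip.get_state(): the state, without advancing time (a new reading comes with each control period).
- get_image(name): name is "scene" or "side" or "wrist"; returns the picture (400x640x3 uint8, blue, green, red); there is no depth.
- camera_info(name): a dict with "mtx" (3x3 intrinsics, pixels), "D" ([k1, k2, p1, p2, k3] as OpenCV has them; the pictures are not rectified), "rvec" (rotation vector, rad) and "tvec" (3), from world to camera coordinates, as OpenCV has them. Camera axes: x right, y down, z forward; pixel columns grow to the right and rows downward; lengths in m; the calibration is good to about 2 mm. A picture is of the moment at which its call begins: read the wrist's pose just before it. camera_info takes no time and is no camera call; for the wrist camera it gives the pose at the moment of the call.
- manip.sign_off(): hands the job in; it is judged then, once.
The state is a dict: "clock": time; "qpos": joint angles; "qd": joint speeds; "effort": joint torques, N m; "position": TCP position; "ee_rot": TCP orientation; "contact_force": force on the tool from outside, world axes, zero at the start; "moment": the same for the moment, N m; "width": finger opening in m; "gripper_force": force on a finger pad.
Only numpy, scipy, OpenCV 4.12 (cv2) and the standard library are available. Lean on these libraries where they do the work, as an engineer would, in place of code of your own. Each camera call takes 0.05 s, during which the arm holds its last target. There are 200 camera calls.

## Working session

There is one attempt and no reset: what is moved stays moved. The work goes in short steps, Python scripts to look and compute and a shell command to move; the robot and the scene stay as the last step left them, time stands still between calls to the robot, and variables do not carry over. Pictures are saved under pics/ and viewed, at most 10 in all, crops included, and the job is handed in when it is done.

```bash
mkdir -p pics; cat > h.py <<'E'
import numpy as np, cv2
from rig import manip, get_image, camera_info
from scipy.spatial.transform import Rotation as R
def ray(ci,uv):
    M,D=np.array(ci["mtx"],float),np.array(ci["D"],float)
    p=cv2.undistortPoints(np.array(uv,float).reshape(-1,1,2),M,D).reshape(-1,2)
    Rm=cv2.Rodrigues(np.array(ci["rvec"],float))[0]; t=np.array(ci["tvec"],float).ravel()
    return -Rm.T@t, np.c_[p,np.ones(len(p))]@Rm
def onplane(ci,uv,z):
    o,d=ray(ci,uv); return o+d*((z-o[2])/d[:,2])[:,None]
def proj(ci,P):
    return cv2.projectPoints(np.array(P,float).reshape(-1,1,3),np.array(ci["rvec"],float),np.array(ci["tvec"],float),np.array(ci["mtx"],float),np.array(ci["D"],float))[0].reshape(-1,2)
E
python3 - <<'E'
from h import *
for n in ["scene","side","wrist"]:
    im=get_image(n); cv2.imwrite(f"pics/{n}0.png",im)
    ci=camera_info(n); print(n,ray(ci,[[320,200]]))
s=manip.get_state(); print(s)
a=cv2.imread("pics/scene0.png");b=cv2.imread("pics/side0.png")
E
```

```text
scene (array([1.21385533, 0.05229747, 1.06622755]), array([[-0.53661533, -0.02495549, -0.84357596]]))
side (array([ 0.0234871 , -1.16422281,  0.96929005]), array([[ 0.36903984,  0.74416898, -0.5572017 ]]))
wrist (array([0.1184048 , 0.56840976, 0.37418615]), array([[ 0.29771841, -0.08881694, -0.9506511 ]]))
{'clock': 0.15, 'qpos': array([ 1.10997493e+00,  2.76439814e-01,  1.50582367e+00, -3.77754841e-05,
        1.36069932e+00, -1.20954997e-01]), 'qd': array([-0.00216134, -0.00093271, -0.00524215,  0.00067222, -0.00246797,
       -0.00026525]), 'effort': array([ 2.03387841e-03, -4.17145801e+01, -2.46032774e+01, -1.36269909e-04,
        7.60479947e-03,  4.91695559e-06]), 'position': array([0.19150266, 0.54176246, 0.23065152]), 'ee_rot': array([-1.78787520e-04,  1.69112578e-01,  9.85596503e-01, -6.61590476e-04]), 'contact_force': array([-0.52351593,  0.0862656 ,  0.728066  ]), 'moment': array([-0.01591944,  0.05411693, -0.00555364]), 'gripper_force': 0.0, 'width': 0.0858249828862625}
```

View pics/scene0.png

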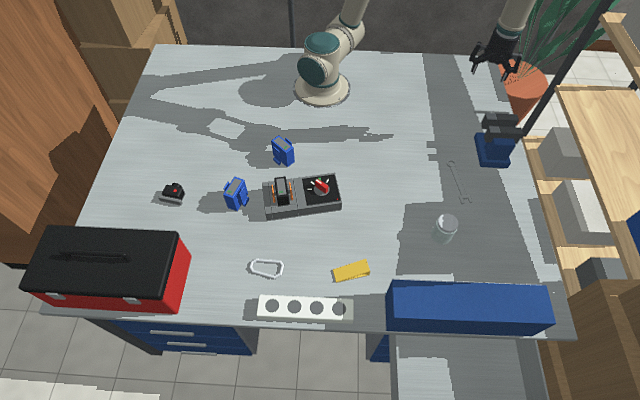

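View pics/side0.png

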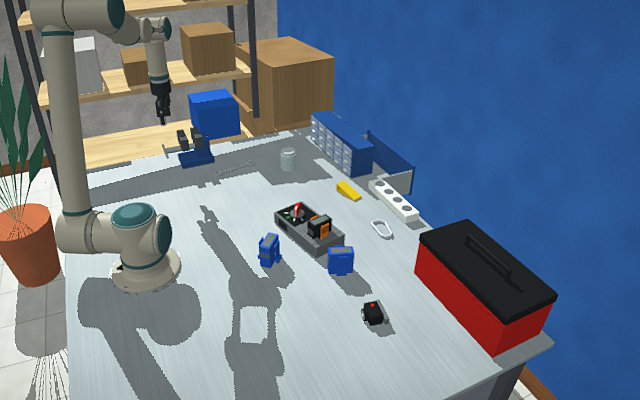

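View pics/wrist0.png

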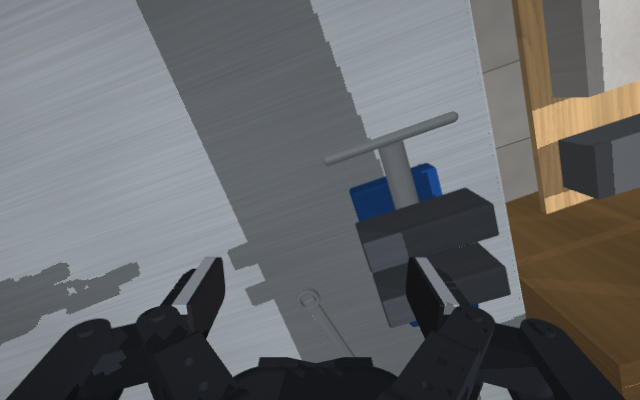

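The scene view shows the charger around (303,195), with the pack at (283,190), the selector at (321,187) and blue look-alikes at (283,150) and (236,193). In the side view the charger is at (308,228). The wrist view doesn't show it. Next I'll magnify both and measure.

```bash
python3 - <<'E'
from h import *
a=cv2.imread("pics/scene0.png");b=cv2.imread("pics/side0.png")
ca=cv2.resize(a[165:225,255:350],(798,504)[:2],interpolation=cv2.INTER_NEAREST)[:300*2]
A=cv2.resize(a[168:224,256:352],None,fx=5,fy=5,interpolation=cv2.INTER_NEAREST)
B=cv2.resize(b[196:260,264:360],None,fx=5,fy=5,interpolation=cv2.INTER_NEAREST)
cv2.imwrite("pics/crop0.png",np.vstack([A,B]))
def cent(im,box,f):
    x0,y0,x1,y1=box; c=cv2.cvtColor(im[y0:y1,x0:x1],cv2.COLOR_BGR2HSV).astype(int)
    n,l,st,ce=cv2.connectedComponentsWithStats(f(c).astype(np.uint8))
    return [(int(st[i,4]),(ce[i]+[x0,y0]).round(1).tolist(),st[i,:4].tolist()) for i in range(1,n) if st[i,4]>3]
red=lambda c:((c[...,0]<6)|(c[...,0]>174))&(c[...,1]>150)&(c[...,2]>80)
green=lambda c:(c[...,0]>45)&(c[...,0]<85)&(c[...,1]>90)
orange=lambda c:(c[...,0]>=7)&(c[...,0]<20)&(c[...,1]>130)
for n,im,box in [("scene",a,(256,168,352,224)),("side",b,(264,190,360,270))]:
    for k,f in [("red",red),("green",green),("orange",orange)]: print(n,k,cent(im,box,f))
ci=camera_info("scene")
print(onplane(ci,[[321,187]],.07),onplane(ci,[[281,180]],.09))
E
```

```text
scene red [(89, [321.6, 186.4], [59, 13, 13, 12])]
scene green [(8, [319.1, 177.9], [62, 9, 3, 3]), (7, [280.3, 191.4], [23, 23, 4, 2])]
scene orange [(29, [290.6, 191.1], [33, 14, 4, 18]), (30, [272.8, 193.3], [15, 17, 4, 18])]
side red [(37, [297.3, 207.5], [29, 13, 8, 13])]
side green [(17, [287.4, 216.9], [21, 26, 6, 3]), (4, [324.5, 217.5], [60, 27, 2, 2]), (4, [271.8, 235.8], [7, 45, 3, 2]), (4, [347.5, 249.5], [83, 59, 2, 2])]
side orange [(21, [313.8, 217.0], [46, 25, 8, 5]), (115, [324.0, 230.2], [56, 33, 9, 16])]
[[0.53212346 0.0234816  0.07      ]] [[ 0.52631662 -0.10022468  0.09      ]]
```

View pics/crop0.png

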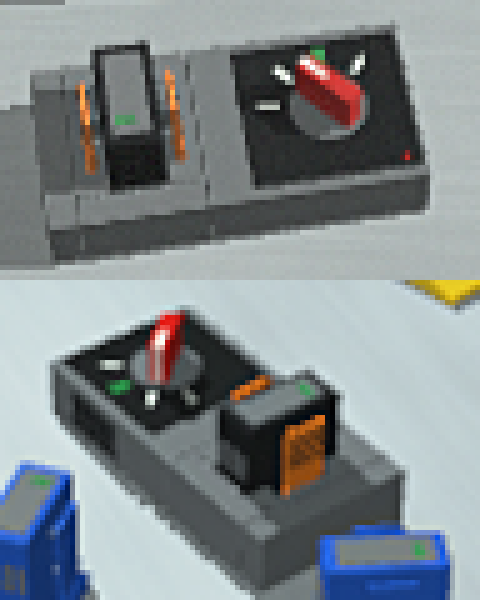

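The pointer sits at the first white mark counterclockwise of green, so the dial reads about 0.698. The charger's axes lie close to the world's. I'll move over it for a wrist view.

```bash
python3 -m crank '{"translation":[[-32,-24,-3],[-32,-24,-3],[-32,-24,-3],[-32,-24,-3],[-32,-24,-3],[-32,-24,-3],[-32,-24,-3],[-32,-24,-3]],"roll":[0,0,0,0,0,0,0,0],"fingers":[1,1,1,1,1,1,1,1]}'
python3 -m crank '{"translation":[[-32,-24,-3],[-32,-24,-3],[-32,-24,-3],[-32,-24,-3],[-32,-24,-3],[-32,-24,-3],[-32,-24,-3],[-32,-24,-3]],"roll":[0,0,0,0,0,0,0,0],"fingers":[1,1,1,1,1,1,1,1]}'
python3 -m crank '{"translation":[[0,0,0],[0,0,0],[0,0,0],[0,0,0],[0,0,0]],"roll":[-0.14,-0.14,-0.14,0,0],"fingers":[1,1,1,1,1]}'
python3 - <<'E'
from h import *
ci=camera_info("wrist");im=get_image("wrist"); cv2.imwrite("pics/w1.png",im)
import pickle;pickle.dump(ci,open("w1.pkl","wb"))
E
```

```text
clock: 0.95
position: [0.3695, 0.2743, 0.2553]
ee_rot: [-0.0, 0.169, 0.986, 0.0]
contact_force: [0.2, 0.4, -0.3]
width: 0.0853
gripper_force: 0.0
clock: 1.75
position: [0.5469, 0.008, 0.2792]
ee_rot: [-0.0, 0.169, 0.986, 0.0]
contact_force: [-0.2, 0.6, -0.2]
width: 0.0856
gripper_force: 0.0
clock: 2.25
position: [0.5463, 0.0095, 0.2791]
ee_rot: [-0.0, -0.039, 0.999, 0.0]
contact_force: [0.1, 0.1, -0.1]
width: 0.0854
gripper_force: 0.0
```

View pics/w1.png

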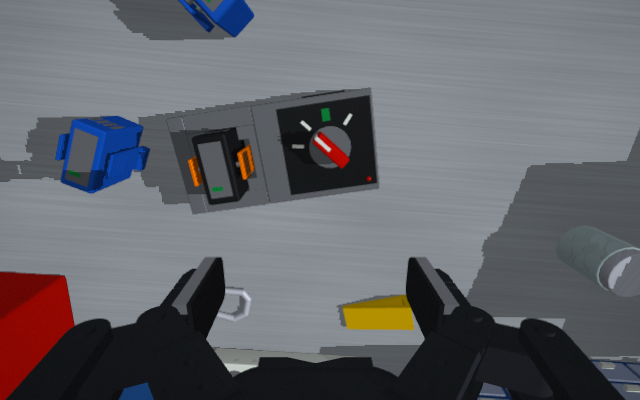

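The wrist view shows the whole charger: selector at (330,150), green mark at (325,114), pack top near (215,166) and catches at (194,171) and (245,162). The dial is confirmed at 0.698. Next I'll measure.

```bash
python3 - <<'E'
from h import *
import pickle
ci=pickle.load(open("w1.pkl","rb")); im=cv2.imread("pics/w1.png")
hsv=cv2.cvtColor(im,cv2.COLOR_BGR2HSV).astype(int);H,S,V=[hsv[...,i] for i in range(3)]
box=np.zeros(H.shape,bool); box[80:220,160:385]=1
def big(m,k=0):
    m=(m&box).astype(np.uint8)
    c=sorted(cv2.findContours(m,cv2.RETR_EXTERNAL,cv2.CHAIN_APPROX_NONE)[0],key=cv2.contourArea)[::-1]
    return c[k]
def cen(c): m=cv2.moments(c);return [m["m10"]/m["m00"],m["m01"]/m["m00"]]
g=((H>45)&(H<85)&(S>90)); G=big(g); print("green",cen(G),onplane(ci,[cen(G)],.046))
red=((H<6)|(H>174))&(S>140); 
r=big(red|((V>200)&(S<60)&(np.hypot(*(np.indices(H.shape)-np.array([148,328])[:,None,None]))<16)))
for z in (.07,.078):
    w=onplane(ci,r.reshape(-1,2),z)[:,:2]*1000; q=cv2.minAreaRect(w.astype(np.float32)); print("red",z,q,cv2.contourArea(w.astype(np.float32)))
o=(H>=7)&(H<20)&(S>130)
for k in (0,1):
    c=big(o,k); w=onplane(ci,c.reshape(-1,2),.088)[:,:2]*1000; print("orange",cv2.minAreaRect(w.astype(np.float32)))
# black panel
p=(V<60)&box; p[:,:270]=0
P=big(p); hull=cv2.convexHull(P); w=onplane(ci,hull.reshape(-1,2),.0455)[:,:2]*1000; print("panel",cv2.minAreaRect(w.astype(np.float32)))
# skirt
sk=(V>60)&(S<60)&(np.hypot(*(np.indices(H.shape)-np.array([148,330])[:,None,None]))<26)
# pack: black region top
p=(V<60)&box; p[:,270:]=0
P=big(p); print(cv2.boundingRect(P)); w=onplane(ci,cv2.convexHull(P).reshape(-1,2),.092)[:,:2]*1000; print("pack@92",cv2.minAreaRect(w.astype(np.float32)))
# charger corners
cor=onplane(ci,[[371,88],[379,187],[167,118],[193,213]],.045); print(cor.round(4))
cv2.imwrite("pics/w1c.png",cv2.resize(im[80:220,160:385],None,fx=3.5,fy=3.5,interpolation=cv2.INTER_CUBIC))
E
```

```text
green [325.21044546850993, 114.39784946236558] [[0.48668864 0.01719444 0.046     ]]
red 0.07 ((523.6503295898438, 26.140100479125977), (47.041351318359375, 15.789541244506836), 52.18497848510742) 644.5887860549701
red 0.078 ((522.4081420898438, 25.630098342895508), (45.97417068481445, 15.43136978149414), 52.18497085571289) 615.6735683529841
orange ((540.7915649414062, -65.3946533203125), (36.81134796142578, 16.25203514099121), 13.013904571533203)
orange ((555.2767944335938, -119.72579193115234), (32.619964599609375, 11.009689331054688), 12.834595680236816)
panel ((524.1945190429688, 23.373329162597656), (104.1982650756836, 108.48564147949219), 12.78410816192627)
(184, 127, 65, 78)
pack@92 ((545.5525512695312, -90.17015838623047), (82.638671875, 59.569095611572266), 12.475109100341797)
[[ 0.4541  0.0663  0.045 ]
 [ 0.5686  0.0917  0.045 ]
 [ 0.5053 -0.1654  0.045 ]
 [ 0.6213 -0.1404  0.045 ]]
```

View pics/w1c.png

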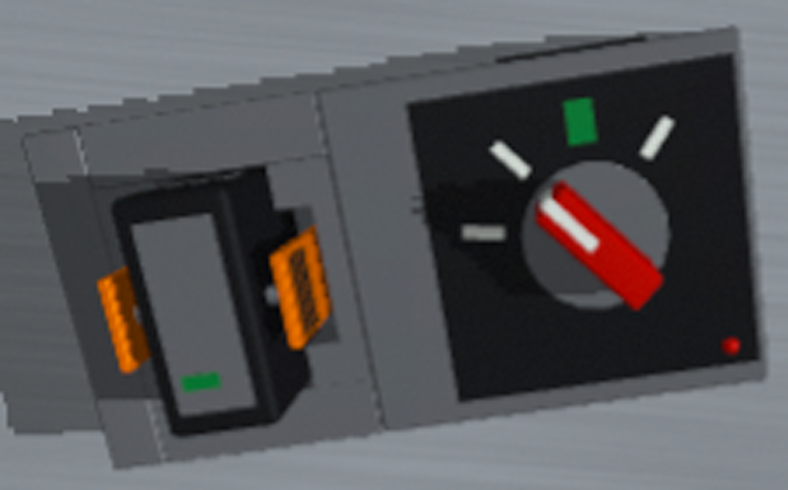

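```bash
python3 -m crank '{"translation":[[21.4,18.3,30],[0,0,32],[0,0,32],[0,0,32],[0,0,33],[0,0,0],[0,0,0],[0,0,0]],"roll":[0,0,-0.139,-0.139,-0.139,-0.139,-0.139,-0.138],"fingers":[0.7,0.7,0.6,0.6,0.6,0.6,0.6,0.6]}'
python3 -m crank '{"translation":[[0,0,0],[0,0,0]],"roll":[0,0],"fingers":[0.6,0.6]}'
python3 - <<'E'
from h import *
s=manip.get_state();p=np.array(s["position"]);q=s["ee_rot"];Rm=R.from_quat([*q[1:],q[0]]).as_matrix()
print(p,Rm[:2,0],"yaw",np.degrees(np.arctan2(Rm[1,0],Rm[0,0])),s["qpos"],s["width"])
print("todo tool mm",Rm.T@(np.array([.5235,.026,.054])-p)*1000)
E
```

```text
clock: 3.1
position: [0.5235, 0.0262, 0.1199]
ee_rot: [-0.0, -0.443, 0.897, 0.0]
contact_force: [0.5, -0.2, -0.1]
width: 0.0512
gripper_force: 0.0
clock: 3.3
position: [0.5237, 0.0261, 0.1204]
ee_rot: [0.0, -0.439, 0.898, -0.0]
contact_force: [-0.6, 0.4, 0.2]
width: 0.0515
gripper_force: 0.0
[0.52365853 0.02612164 0.12037934] [-0.61402425 -0.78928713] yaw -127.88105576131979 [-8.29832635e-02  2.89023051e-01  1.78356661e+00  1.15133658e-04
  1.06877863e+00 -2.56348215e+00] 0.05152356929974602
todo tool mm [2.07097390e-01 5.92460054e-02 6.63792889e+01]
```

```bash
python3 -m crank '{"translation":[[0,0,22],[0,0,22],[0,0,14],[0,0,8],[0,0,0],[0,0,0],[0,0,0],[0,0,0]],"roll":[0,0,0,0,0,0,0,0],"fingers":[0.6,0.6,0.6,0.6,0.6,0,0,0]}' 30
python3 -m crank '{"translation":[[0,0,0],[0,0,0],[0,0,0],[0,0,0]],"roll":[0,0,0,0],"fingers":[0,0,0,0]}'
```

```text
clock: 4.1
position: [0.5237, 0.0265, 0.0553]
ee_rot: [0.0, -0.441, 0.898, 0.0]
contact_force: [-1.1, 1.4, 4.0]
width: 0.0136
gripper_force: 31.8
clock: 4.5
position: [0.5237, 0.0265, 0.0553]
ee_rot: [0.001, -0.441, 0.898, 0.0]
contact_force: [-2.2, 2.8, 5.6]
width: 0.0131
gripper_force: 32.0
```

Gripped at 13–14 mm. Now turn clockwise 0.698 rad.

```bash
python3 -m crank '{"translation":[[0,0,0],[0,0,0],[0,0,0],[0,0,0],[0,0,0],[0,0,0],[0,0,0],[0,0,0]],"roll":[0.1,0.1,0.1,0.1,0.1,0.1,0.098,0],"fingers":[0,0,0,0,0,0,0,0]}'
python3 -m crank '{"translation":[[0,0,0],[0,0,0],[0,0,0]],"roll":[0,0,0],"fingers":[0,0,0]}'
python3 -m crank '{"translation":[[0,0,0],[0,0,0],[0,0,0],[0,0,-20],[0,0,-40],[0,0,-40],[0,0,-40],[0,0,-40]],"roll":[0,0,0,0,0,0,0,0],"fingers":[0.5,0.5,0.6,0.6,0.6,0.7,0.9,1]}'
python3 -m crank '{"translation":[[40,0,0],[0,0,0],[0,0,0]],"roll":[0,0,0],"fingers":[1,1,1]}'
python3 - <<'E'
from h import *
import pickle
ci=camera_info("wrist");im=get_image("wrist"); cv2.imwrite("pics/w2.png",im); pickle.dump(ci,open("w2.pkl","wb"))
s=manip.get_state();print(s["position"],s["ee_rot"])
E
```

```text
clock: 5.3
position: [0.5244, 0.0254, 0.0553]
ee_rot: [0.001, -0.107, 0.994, -0.001]
contact_force: [-0.3, -1.2, 4.9]
width: 0.0132
gripper_force: 32.0
clock: 5.6
position: [0.5244, 0.0254, 0.0553]
ee_rot: [0.001, -0.108, 0.994, -0.001]
contact_force: [-0.8, -0.8, 5.8]
width: 0.0132
gripper_force: 32.0
clock: 6.4
position: [0.5233, 0.0261, 0.2357]
ee_rot: [-0.0, -0.108, 0.994, 0.0]
contact_force: [0.6, 0.1, 0.0]
width: 0.0847
gripper_force: 0.0
clock: 6.7
position: [0.4839, 0.0174, 0.2343]
ee_rot: [0.0, -0.107, 0.994, 0.0]
contact_force: [0.5, -0.2, -0.7]
width: 0.0853
gripper_force: 0.0
[0.48459766 0.01750655 0.23408843] [ 2.37244405e-04 -1.07365598e-01  9.94219575e-01  9.51127694e-05]
```

View pics/w2.png

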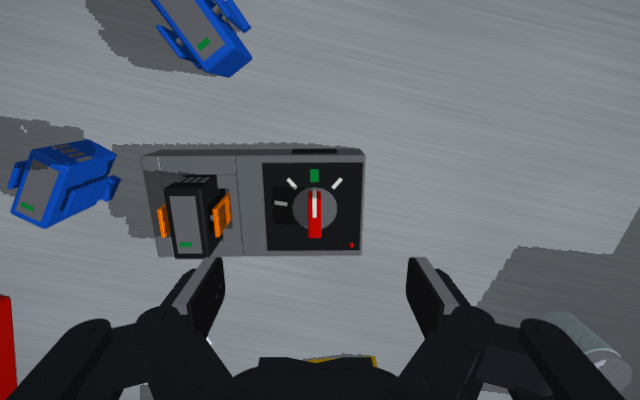

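The selector now points at the green mark: white line at (315,205), mark at (314,175). Next I'll refine the pack position.

```bash
python3 - <<'E'
from h import *
import pickle
ci=pickle.load(open("w2.pkl","rb")); im=cv2.imread("pics/w2.png")
hsv=cv2.cvtColor(im,cv2.COLOR_BGR2HSV).astype(int);H,S,V=[hsv[...,i] for i in range(3)]
b=np.zeros(H.shape,bool); b[185:256,160:213]=1
g=(V>70)&(S<60)&b
n,l,st,ce=cv2.connectedComponentsWithStats(g.astype(np.uint8)); 
for i in range(1,n):
    if st[i,4]>100:
        print(st[i]); c=np.argwhere(l==i)[:,::-1]; w=onplane(ci,c,.092)[:,:2]*1000; print(cv2.minAreaRect(w.astype(np.float32)))
for nm,m,z,x0,x1 in [("red",((H<6)|(H>174))&(S>140),.074,290,335),("green",(H>45)&(H<85)&(S>90),.046,290,335)]:
    m=m.copy(); m[:,:x0]=0;m[:,x1:]=0;m[:160]=0;m[255:]=0
    print(nm,onplane(ci,[np.argwhere(m)[:,::-1].mean(0)],z))
ps=np.radians(12.4);c,s_=np.cos(ps),np.sin(ps)
P=np.array([.5505,-.096]); a=np.array([c,s_]);y=np.array([-s_,c])
q=[(*(P+i*a+j*y),.092) for i,j in [(-.038,-.018),(-.038,.018),(.038,.018),(.038,-.018)]]
print("pred top",proj(ci,q).round(0).tolist())
s=manip.get_state();p=np.array(s["position"]);q=s["ee_rot"];Rm=R.from_quat([*q[1:],q[0]]).as_matrix()
print("todo",Rm.T@(np.array([.5505,-.096,.051])-p)*1000,"yaw",np.degrees(np.arctan2(Rm[1,0],Rm[0,0])))
E
```

```text
[ 170  196   32   58 1364]
((552.0081176757812, -96.77818298339844), (60.39265441894531, 24.079788208007812), 12.669890403747559)
[160 236  14  20 238]
((578.75537109375, -113.77822875976562), (21.16018295288086, 13.052532196044922), 5.846725940704346)
red [[0.52401388 0.02602702 0.074     ]]
green [[0.48728524 0.01726962 0.046     ]]
pred top [[162.0, 187.0], [201.0, 187.0], [209.0, 259.0], [174.0, 259.0]]
todo [ -40.06035643 -124.98447767  183.09090382] yaw -167.6730496150484
```

```bash
python3 -m crank '{"translation":[[-10,-31,0],[-10,-31,0],[-10,-31,0],[-10.5,-32.3,0],[0,0,25],[0,0,35],[0,0,30],[0,0,0]],"roll":[0,0,0,0,0,0,0,0],"fingers":[1,1,1,1,1,1,1,1]}'
python3 -m crank '{"translation":[[0,0,0],[0,0,0],[0,0,0]],"roll":[0,0,0],"fingers":[1,1,1]}'
python3 - <<'E'
from h import *
s=manip.get_state();p=np.array(s["position"]);q=s["ee_rot"];Rm=R.from_quat([*q[1:],q[0]]).as_matrix()
print("todo",Rm.T@(np.array([.551,-.0964,.051])-p)*1000,s["qpos"])
im=get_image("wrist"); cv2.imwrite("pics/w3.png",im)
E
```

```text
clock: 7.55
position: [0.5482, -0.0955, 0.1392]
ee_rot: [-0.005, -0.107, 0.994, 0.002]
contact_force: [-0.6, -0.2, 0.2]
width: 0.0857
gripper_force: 0.0
clock: 7.85
position: [0.5523, -0.0966, 0.146]
ee_rot: [0.002, -0.108, 0.994, -0.001]
contact_force: [0.9, -0.1, -0.3]
width: 0.0853
gripper_force: 0.0
todo [ 1.51506446  0.5979572  95.01553805] [-2.97316886e-01  3.13469410e-01  1.67299098e+00  1.67584606e-04
  1.15153757e+00 -2.08361625e+00]
```

View pics/w3.png

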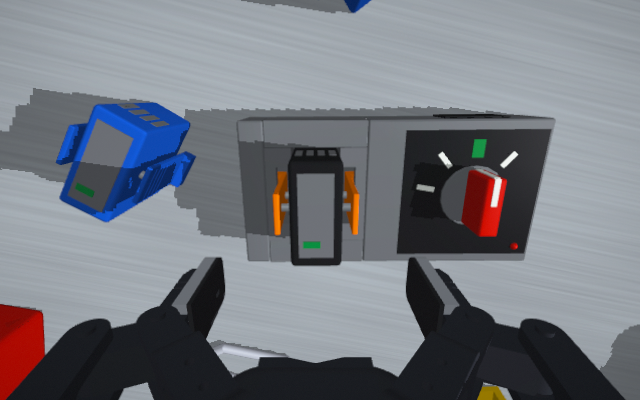

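The pack (centre column ≈316) sits midway between the pads (215 and 417), so it's well aligned. Descend and squeeze.

```bash
python3 -m crank '{"translation":[[1.5,0.6,20],[0,0,25],[0,0,25],[0,0,15],[0,0,10],[0,0,0],[0,0,0],[0,0,0]],"roll":[0,0,0,0,0,0,0,0],"fingers":[1,1,1,1,1,1,1,1]}' 45
python3 -m crank '{"translation":[[0,0,0],[0,0,0],[0,0,0],[0,0,0],[0,0,0],[0,0,0],[0,0,0],[0,0,0]],"roll":[0,0,0,0,0,0,0,0],"fingers":[0.8,0.7,0.6,0.5,0.4,0.3,0.2,0.2]}' 45
python3 -m crank '{"translation":[[0,0,0],[0,0,0],[0,0,0],[0,0,0]],"roll":[0,0,0,0],"fingers":[0.2,0.2,0.2,0.2]}'
```

```text
clock: 8.7
position: [0.5502, -0.0963, 0.0505]
ee_rot: [0.001, -0.107, 0.994, -0.0]
contact_force: [0.3, -0.3, 0.4]
width: 0.0854
gripper_force: 0.0
clock: 9.5
position: [0.5502, -0.0968, 0.0515]
ee_rot: [0.001, -0.108, 0.994, -0.001]
contact_force: [-2.5, -1.7, 10.8]
width: 0.0386
gripper_force: 45.0
clock: 9.9
position: [0.5502, -0.0968, 0.0515]
ee_rot: [0.001, -0.108, 0.994, -0.001]
contact_force: [-2.5, -2.0, 12.2]
width: 0.0385
gripper_force: 45.0
```

```bash
python3 - <<'E'
from h import *
w=get_image("wrist"); s=get_image("side"); c=get_image("scene")
f=lambda i,x,y,W,H,k:cv2.resize(i[y:y+H,x:x+W],None,fx=k,fy=k,interpolation=cv2.INTER_CUBIC)
A=f(w,200,140,260,200,1.5); B=f(s,264,170,130,100,3); C=f(c,236,150,130,100,3)
cv2.imwrite("pics/m4.png",np.vstack([np.hstack([A,B]),np.hstack([C,0*C])])); print(A.shape,B.shape)
E
```

```text
(300, 390, 3) (300, 390, 3)
```

View pics/m4.png

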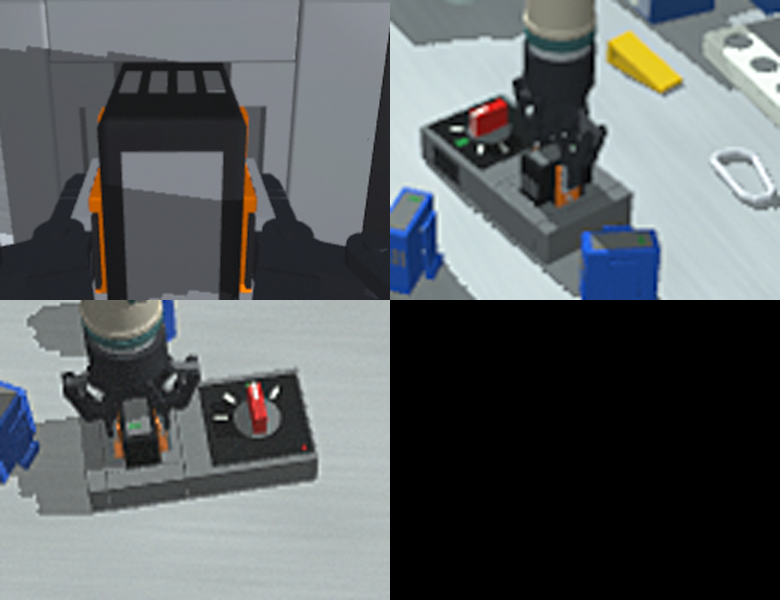

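Both orange catches are pressed in against the pack, centred between the pads, and the selector is still on green. Lift gently.

```bash
python3 -m crank '{"translation":[[0,0,-2],[0,0,-2],[0,0,-2],[0,0,-2],[0,0,0],[0,0,0]],"roll":[0,0,0,0,0,0],"fingers":[0.2,0.2,0.2,0.2,0.2,0.2]}'
```

```text
clock: 10.65
position: [0.549, -0.096, 0.0571]
ee_rot: [-0.0, -0.107, 0.994, 0.0]
contact_force: [-0.5, -0.3, -4.6]
width: 0.0385
gripper_force: 45.7
```

```bash
python3 -m crank '{"translation":[[0,0,-6],[0,0,-10],[0,0,-10],[0,0,-10],[0,0,-15],[0,0,-15],[0,0,-15],[0,0,-15]],"roll":[0,0,0,0,0,0,0,0],"fingers":[0.2,0.2,0.2,0.2,0.2,0.2,0.2,0.2]}'
python3 -m crank '{"translation":[[0,0,-12],[0,0,-8],[0,0,-4],[0,0,0],[0,0,0],[0,0,0],[0,0,0],[0,0,0]],"roll":[0,0,0,0,0,0,0,0],"fingers":[0.2,0.2,0.2,0.2,0.2,0.2,0.2,0.2]}'
python3 - <<'E'
from h import *
w=get_image("wrist"); s=get_image("side"); c=get_image("scene")
f=lambda i,x,y,W,H,k:cv2.resize(i[y:y+H,x:x+W],None,fx=k,fy=k,interpolation=cv2.INTER_CUBIC)
A=f(w,200,140,260,200,1.5); B=f(s,264,140,130,100,3); C=f(c,236,130,130,100,3)
cv2.imwrite("pics/m5.png",np.vstack([np.hstack([A,B]),np.hstack([C,0*C])]))
E
```

```text
clock: 11.45
position: [0.549, -0.0956, 0.1549]
ee_rot: [0.0, -0.107, 0.994, 0.0]
contact_force: [0.1, -0.3, -4.5]
width: 0.0382
gripper_force: 46.0
clock: 12.25
position: [0.5491, -0.096, 0.1768]
ee_rot: [-0.0, -0.107, 0.994, 0.0]
contact_force: [-0.1, 0.3, -3.8]
width: 0.0385
gripper_force: 46.0
```

View pics/m5.png

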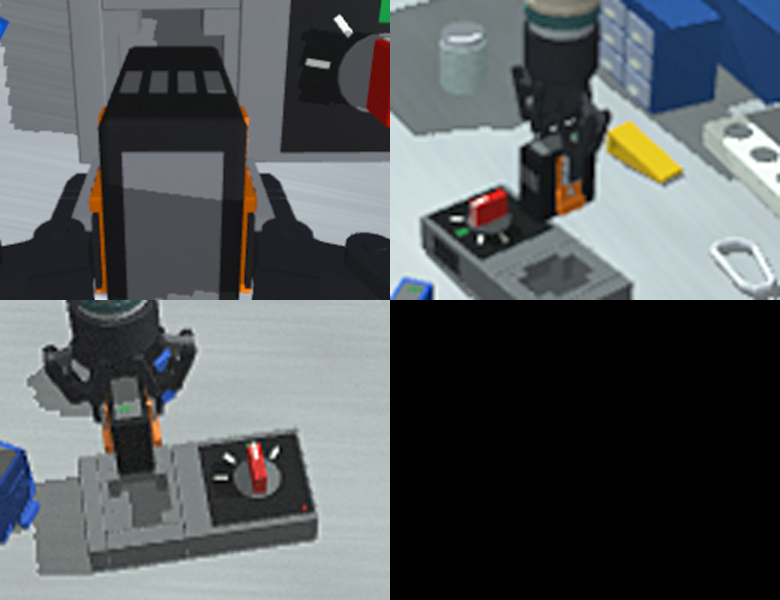

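The pack is out, upright and held by both catches about 13 cm above the bench. The well is empty and the selector is on green. Handing in.

```bash
python3 -c "
from rig import manip
print(manip.sign_off())"
```

```text
the job is handed in; nothing more can be done
None
```

I turned the selector to the green off mark, then squeezed both catches and lifted the pack straight out. I handed in with it held upright and still about 13 cm above the bench, after about 12 s on the robot's clock; the hand-in returned no verdict.

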